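# Raise the heel anvil and hold it at its mark

### The arm

A 6-joint arm with a two-finger parallel gripper is mounted at the origin on the work surface. World frame = base frame: x ahead of the robot, y to its left, z up, the work surface at z = 0. Lengths are in m, angles in degrees, forces in N, time in s.
With the tool pointing down it reaches from about 0.3 to 0.75 m from the base axis. Payload 8.5 kg.
Tool frame: the origin (TCP) lies at the centre of the arm's flange, where the gripper is bolted on; the fingertips stand 166 mm ahead of it and the grasp point (between the pads) lies 147 mm ahead of it; z points along the fingers, y is the line along which they close (so a half turn about z gives the same grasp; the last joint's range is limited). The gripper opens to 88 mm and grips with 3 to 60 N. Pads are 18 mm wide; open, the fingers measure 123 mm over their backs; the gripper's body (75 mm by 187 mm) begins 45 mm behind the grasp point.
Start: joints at [-80.747, 21.807, 74.336, -0, 83.858, -12.336], TCP at [0.202, -0.511, 0.405] pointing down, gripper open.
Joint ranges: [-178.18, 178.18], [-50.72, 133.34], [12.68, 142.11], [-81.47, 261.47], [9.98, 163.14], [-165.26, 165.26]. Speed limits (degrees/s): [136.94, 136.94, 180, 180, 180, 180].

### API

Orientations are given as [roll, pitch, yaw] about the fixed x, y, z axes, in that order (R = Rz(yaw) Ry(pitch) Rx(roll)).
In Python, from cell import manip gives the robot as it stands.
- The arm moves only by the shell command python3 -m inch 'ROWS'. ROWS is JSON, a list of rows, each an object with "slide": the shift along the tool's x, y, z in cm, a list of three; "yaw": the turn about the tool's z in rad; "claw": the closure, from -1 (fully open) to 1 (shut), so that 0 is half open. In form: [{"slide": [x, y, z], "yaw": yaw, "claw": claw}, ...]. A call has 1 to 12 rows; each row is the pose to reach, as a shift and turn from the pose commanded when the call began, along the tool's axes at that moment; what a row does not reach only later rows make up. A row lasts 1/8 s, in which the tool goes at most 62.5 mm and 10.7 degrees, less where a joint would pass 70% of its speed; a pose out of reach is approached as far as the arm can. A call with a gripper value outside its range is refused whole. The fingers move at their own pace and stop on an object; the grip force is fixed at half the most. Time passes only in rows, so rows that repeat a pose let the fingers close. It gives the time, the measured TCP pose, the force, the opening and the grip force at its end, in the units of the state.
- manip.sense(): the state, without advancing time (a new reading comes with each control period).
- manip.camera(name): name is "side" or "top"; returns a dict with "pixels" (384x512x3 uint8, red, green, blue), "depth" (384x512 float32, m along the optical axis (not along the pixel's ray), 0 where there is no reading), "intrinsics" (3x3 intrinsics, pixels), "world_to_cam" (4x4, takes a point from world to camera coordinates). Camera axes: x right, y down, z forward; pixel columns grow to the right and rows downward; lengths in m; the calibration is good to about 2 mm. A picture is of the moment at which its call begins.
- manip.close_job(): hands the job in; it is judged then, once.
Trained networks look in the newest picture that a camera, given by its name, has taken for a name from the list of things; names that differ only in an ending like _2 or _b are one class to them, and where a whole thing is asked for, a point or a joint stands for the part that bears it (a point fixed in the world has none). Each returns a list of dicts, best first, with "score" (0 to 1); they miss things now and then, are a little off and sometimes report something else, mostly with a low value. They report only what shows in the picture. A call takes as long as a camera call. They do not tell look-alikes from the thing itself.
- manip.look_for(query, camera): "uv" ([column, row] in pixels, amid what is visible of it).
The state is a dict: "time_s": time; "joint_positions": joint angles; "qvel": joint speeds; "tau": joint torques, N m; "eef_pos": TCP position; "tool_rot": TCP orientation; "contact_force": force on the tool from outside, world axes, zero at the start; "torque": the same for the moment, N m; "gripper_width": finger opening in m; "grasp_force": force on a finger pad.
Only numpy, scipy, OpenCV 4.12 (cv2) and the standard library are available. Lean on these libraries where they do the work, as an engineer would, in place of code of your own. Each camera call takes 0.05 s, during which the arm holds its last target. There are 200 camera calls.

### The job

The clamp of the cobbler's heel anvil has just been slackened: first put the ring spanner away by hanging it by its eye on the peg of its stand, and let go of it. Then draw the steel anvil straight up in its green socket, without forcing it sideways, until the whole red band on its post shows above the socket while the yellow band below it is still hidden inside, and finish holding the anvil still at that height, so that someone else can tighten the clamp. Leave the tin, the glue bottle and the shoe brush alone.

Things in the scene. Friction and masses are not known exactly. Their poses are not given: they have to be found in the camera images.
- spanner: Loose ring spanner, 0.14 kg, lying with its ring upright. Steel ring (40 mm outside, 20 mm hole, 12 mm thick), shank 12 x 12 mm, red cross-handle 14 x 36 x 40 mm at x = -52 mm. Origin: underside, below mid-shank, where it balances. x along the shank from handle to ring, y along the hole's axis, z up. Shank's centre line 20 mm above the underside; bare from x = -45 to 25 mm, gripped across y.
- spanner_eye (a point): Centre of the spanner's hole, at (45, 0, 20) mm in the spanner's frame.
- stand: Fixed tool stand: wooden foot 110 x 90 x 18 mm, dark post 16 mm thick, 190 mm high, black collar (24 mm wide) reaching 24 mm from the post's axis. From it an aluminium peg, 8 mm thick, sticks out along the stand's -y, from y = -24 mm (174 mm high) to its free end at y = -84 mm (184 mm high), rising 10 degrees. Origin: centre of the foot's underside, below the post; z up.
- peg_mid (a point): Point on the peg's axis, 50 mm from the post's axis, 179 mm above the bench, at (0, -50, 179) mm in the stand's frame; axes as the stand's.
- socket: Fixed green iron socket: foot 130 x 110 x 12 mm, block 76 x 76 mm, top 105 mm above the bench, with an upright round bore 23.6 mm wide and 90 mm deep in its middle (bore floor 15 mm above the bench). Origin: centre of the foot's underside, on the bore's axis; z up.
- socket_rim (a point): Centre of the bore's mouth, level with the socket's top face, 105 mm above the bench.
- anvil: Loose steel heel anvil, about 0.65 kg, standing on the bore's floor; slides freely, sinks back when let go. Round post 22 mm thick, 120 mm long; heel-shaped head above it, 120 to 146 mm from the post's foot, 36 mm wide across y with flat sides (x = -29 to 12 mm), round end to +x. Bands on the post: red 53 to 65 mm, yellow 25 to 37 mm above its foot, hidden at first. Origin: post's foot; z up.
- anvil_head (a point): Centre of the post's axis at mid-height of the head, 133 mm above the post's foot; axes as the anvil's.
- red_edge (a point): Lower edge of the red band, on the post's axis, 53 mm above the post's foot: at the start 37 mm below the socket's rim. The yellow band's upper edge is 16 mm lower.
- tack_tin: Loose tin with yellow label, 66 mm wide, 85 mm high, standing; to be left alone. Origin: centre of its underside.
- glue_bottle: Loose blue bottle with white cap, 56 mm wide, 130 mm high, standing; to be left alone. Origin: centre of its underside.
- shoe_brush: Loose shoe brush, 130 x 45 x 36 mm, dark wood on black bristles, lying; to be left alone. Origin: centre of its underside, x along its length.
There are look-alikes about, which are no part of the job. Leave any blue look-alike of the anvil alone.

How it is judged (in metres and radians):
On the way, in this order (a step that is already met when the one before it is completed fails the run):
1. the spanner hangs by its eye on the peg, let go of (x of spanner_eye in the frame of stand between -0.012 and 0.012 m and y of spanner_eye in the frame of stand between -0.08 and -0.02 m and z of spanner_eye in the frame of stand between 0.16 and 0.185 m and contact force between spanner and the fingers below 0.1 N and contact force between spanner and stand above 0.3 N and angle between spanner's own x axis and vertical below 0.6 rad), for 0.3 s.
2. the anvil is drawn up to its mark: red band out, yellow band in (z of red_edge in the frame of socket_rim between -0.0015 and 0.0175 m), for 0.3 s.
At the end, for the whole second after the job is handed in: Spanner let go, hanging on the peg: eye within 12 mm of it sideways, ring end up within 0.6 rad. Fingers hold the anvil (over 3 N) still, upright within 0.07 rad, pressing the socket under 20 N, the red band's lower edge 1.5 mm below to 17.5 mm above the rim (yellow band hidden) (all of step 1 and all of step 2 and contact force between anvil and the fingers above 3 N and horizontal distance between red_edge and socket_rim below 0.006 m and angle between anvil's own z axis and vertical below 0.07 rad and contact force between anvil and socket below 20 N and linear speed of anvil below 0.02 m/s); the arm keeps its last pose, push and grip.
It fails at once if the tin, the glue bottle or the shoe brush is moved more than 20 mm (distance of any of tack_tin, glue_bottle, shoe_brush from where it was at the start of the episode above 0.02 m).
It fails at once if the anvil is wrenched sideways in its bore (over 60 N) (contact force between anvil and socket above 60 N).
It also fails if it takes over 61 s, if anything falls off the work surface, if the arm or the gripper's body presses on something with over 40 N, if the wrist force passes 120 N, or if a joint passes its speed limit or range.

## Working session

There is one attempt and no reset: what is moved stays moved. The work goes in short steps, Python scripts to look and compute and a shell command to move; the robot and the scene stay as the last step left them, time stands still between calls to the robot, and variables do not carry over. Pictures are saved under pics/ and viewed, at most 10 in all, crops included, and the job is handed in when it is done.

```bash
ls; mkdir -p pics; cat > h.py <<'E'
import numpy as np, cv2
from cell import manip
def cam(n):
    c=manip.camera(n); return c
def save(c,f,box=None,s=1):
    im=c["pixels"][:,:,::-1]
    if box: im=im[box[1]:box[3],box[0]:box[2]]
    cv2.imwrite("pics/"+f,cv2.resize(im,None,fx=s,fy=s,interpolation=cv2.INTER_CUBIC))
def cloud(c):
    d=c["depth"];K=np.array(c["intrinsics"]);T=np.linalg.inv(np.array(c["world_to_cam"]))
    v,u=np.mgrid[:d.shape[0],:d.shape[1]]
    P=np.stack([(u-K[0,2])/K[0,0]*d,(v-K[1,2])/K[1,1]*d,d,np.ones_like(d)],-1)@T.T
    P=P[...,:3];P[d==0]=np.nan
    return P
def proj(c,p):
    q=np.array(c["world_to_cam"])@np.r_[p,1];k=np.array(c["intrinsics"])@q[:3];return k[:2]/k[2]
E
python3 - <<'E'
from h import *
np.set_printoptions(precision=3,suppress=True)
ims=[]
for n in("top","side"):
    c=cam(n);P=cloud(c);save(c,n+"0.png",s=1.5)
    print(n,np.linalg.inv(c["world_to_cam"])[:3,3])
    for q in("spanner","spanner_eye","stand","peg_mid","socket","socket_rim","anvil","anvil_head","tack_tin","glue_bottle","shoe_brush"):
        print(q,[(np.round(r["uv"]),round(r["score"],2),P[int(r["uv"][1]),int(r["uv"][0])]) for r in manip.look_for(q,n)[:4]])
s=manip.sense();print(s)
E
```

```text
pics
top [0.572 0.034 0.974]
spanner [(array([249., 263.]), 0.81, array([0.472, 0.053, 0.022]))]
spanner_eye [(array([251., 262.]), 0.58, array([0.475, 0.051, 0.028]))]
stand [(array([358., 216.]), 0.79, array([ 0.591, -0.209,  0.048]))]
peg_mid [(array([360., 220.]), 0.74, array([ 0.581, -0.211,  0.049]))]
socket [(array([183., 213.]), 0.61, array([0.589, 0.206, 0.104])), (array([233., 144.]), 0.29, array([0.75 , 0.093, 0.122])), (array([168., 208.]), 0.26, array([0.598, 0.227, 0.162]))]
socket_rim [(array([181., 210.]), 0.91, array([0.598, 0.21 , 0.107]))]
anvil [(array([163., 208.]), 0.87, array([0.597, 0.238, 0.16 ])), (array([107., 226.]), 0.86, array([0.556, 0.363, 0.145])), (array([158., 274.]), 0.78, array([0.456, 0.246, 0.148]))]
anvil_head [(array([168., 207.]), 0.89, array([0.6  , 0.227, 0.162])), (array([104., 225.]), 0.75, array([0.558, 0.37 , 0.145])), (array([158., 274.]), 0.68, array([0.457, 0.247, 0.144]))]
tack_tin [(array([273., 172.]), 0.81, array([0.69 , 0.002, 0.085])), (array([184., 212.]), 0.42, array([0.593, 0.203, 0.104]))]
glue_bottle [(array([236., 145.]),
[... 1098 characters left out ...]
46]))]
tack_tin [(array([245., 192.]), 0.72, array([0.674, 0.018, 0.074]))]
glue_bottle [(array([209., 195.]), 0.95, array([0.736, 0.102, 0.08 ]))]
shoe_brush [(array([239., 169.]), 0.66, array([ 0.795, -0.073,  0.035]))]
{'time_s': 1.2, 'joint_positions': array([-80.748,  21.809,  74.337,  -0.002,  83.858, -12.335]), 'qvel': array([-0.024, -0.029,  0.004, -0.04 , -0.047,  0.051]), 'tau': array([  0.   , -43.78 , -22.473,   0.071,   0.031,   0.   ]), 'eef_pos': array([ 0.202, -0.511,  0.405]), 'tool_rot': array([-179.996,    0.001,   21.587]), 'contact_force': array([-0.688, -0.952, -0.275]), 'torque': array([-0.007, -0.019, -0.003]), 'grasp_force': 0.0, 'gripper_width': 0.08808989966537809}
```

View pics/top0.png

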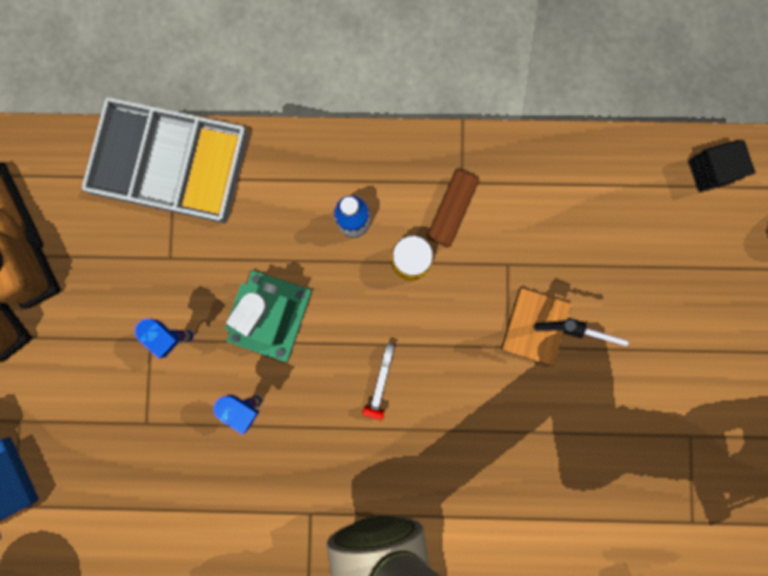

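View pics/side0.png

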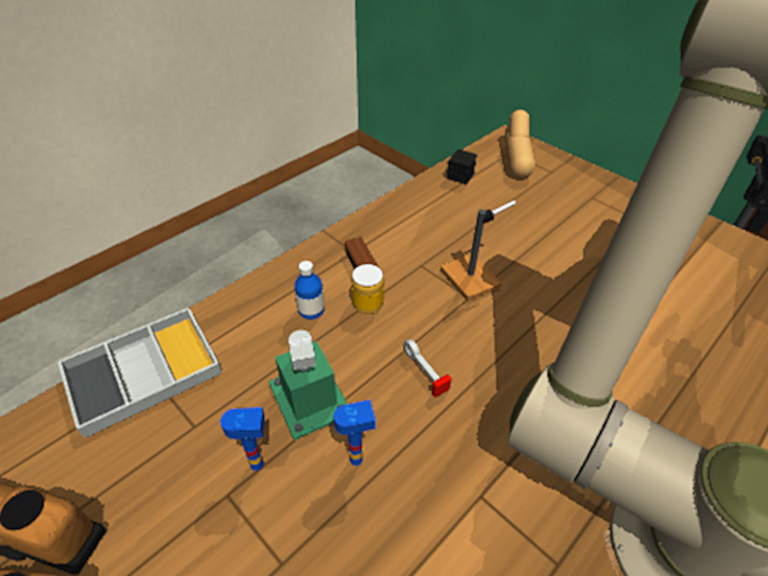

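Top view: the steel anvil sits in the green socket at about (163,208). The two blue look-alikes are at (107,226) and (158,274). Only the silver one in the socket fits the description. The spanner runs from its handle (249,275) to its ring (259,232), and the peg goes from the post (380,217) to its tip (418,229).

```bash
python3 - <<'E'
from h import *
np.set_printoptions(precision=4,suppress=True)
for n in("top","side"):
    c=cam(n);P=cloud(c);hsv=cv2.cvtColor(c["pixels"],cv2.COLOR_RGB2HSV).astype(int);x,y,z=np.moveaxis(P,-1,0)
    def box(a,b,d,e,f,g): return (x>a)&(x<b)&(y>d)&(y<e)&(z>f)&(z<g)
    def rep(name,m):
        p=P[m]; 
        if len(p)<4: print(n,name,len(p));return
        q=p[:,:2]; w,V=np.linalg.eigh(np.cov((q-q.mean(0)).T)); d=V[:,1]
        r=cv2.minAreaRect(q.astype(np.float32)*1000)
        t=(q-q.mean(0))@d
        print(n,name,len(p),"med",np.median(p,0),"mean",p.mean(0),"dir",np.degrees(np.arctan2(d[1],d[0])),"ends",q.mean(0)+d*t.min(),q.mean(0)+d*t.max(),"rect",r,"z",np.nanpercentile(p[:,2],[5,95]))
    sp=box(.38,.56,-.02,.12,.006,.07)
    red=sp&(hsv[...,1]>140)&((hsv[...,0]<8)|(hsv[...,0]>172))
    rep("spanner",sp); rep("handle",red); rep("handletop",red&(z>.035)); rep("shank+ring",sp&~red&(hsv[...,1]<90)); rep("ringtop",sp&~red&(z>.032)&(hsv[...,1]<90))
    rep("peg",box(.5,.66,-.34,-.2,.165,.2)&(hsv[...,2]>120))
    rep("post/collar",box(.5,.66,-.34,-.15,.165,.2)&(hsv[...,2]<100))
    rep("foot",box(.5,.7,-.3,-.1,.012,.025))
    rep("head",box(.53,.68,.15,.31,.155,.17)); rep("sockettop",box(.5,.7,.1,.32,.1,.11))
    rep("tin",box(.64,.74,-.05,.05,.08,.09))
save(cam("top"),"crop1.png",(90,180,290,300),4)
E
```

```text
top spanner 316 med [0.4754 0.044  0.0293] mean [0.4822 0.0452 0.031 ] dir 166.52623070593702 ends [0.5543 0.0279] [0.4341 0.0567] rect ((494.68170166015625, 48.385353088378906), (35.2078971862793, 123.14751434326172), 83.2883529663086) z [0.0227 0.0409]
top handle 90 med [0.4426 0.0547 0.038 ] mean [0.4422 0.0537 0.0365] dir 76.19710127021672 ends [0.438 0.037] [0.4462 0.0704] rect ((441.06292724609375, 53.93122863769531), (34.38231658935547, 13.065274238586426), 76.47471618652344) z [0.0209 0.0416]
top handletop 75 med [0.4408 0.0546 0.0386] mean [0.4415 0.0538 0.0387] dir 75.92804713867002 ends [0.4375 0.0379] [0.4457 0.0705] rect ((441.09881591796875, 54.304561614990234), (33.592071533203125, 13.056100845336914), 76.79010772705078) z [0.0357 0.0416]
top shank+ring 216 med [0.4999 0.0411 0.0264] mean [0.5007 0.0407 0.0288] dir 166.65992816008932 ends [0.5543 0.028 ] [0.4475 0.0533] rect ((500.8924865722656, 40.51036071777344), (11.97514533996582, 109.7554931640625), 76.52149963378906) z [0.0229 0.0399]
top ringtop 62 med [0.535  0.0324 0.0368] mean [0.5352 0.0326 0.037 ] dir 169.0
[... 3872 characters left out ...]
 dir 148.80528416107322 ends [0.6204 0.2203] [0.5702 0.2506] rect ((595.1946411132812, 235.3231964111328), (35.80992126464844, 58.610809326171875), 58.56837844848633) z [0.1588 0.1632]
side sockettop 577 med [0.5837 0.2455 0.1053] mean [0.5883 0.2402 0.1053] dir 50.68474807242541 ends [0.5586 0.204 ] [0.6189 0.2776] rect ((595.5171508789062, 234.96173095703125), (76.3295669555664, 78.66773223876953), 72.26008605957031) z [0.1028 0.1076]
side tin 230 med [ 0.6925 -0.0029  0.0853] mean [ 0.6925 -0.003   0.0853] dir 138.86199392646807 ends [ 0.7157 -0.0233] [0.6706 0.0162] rect ((693.0203247070312, -3.845317840576172), (57.493072509765625, 58.61484146118164), 65.5376205444336) z [0.0823 0.0878]
```

View pics/crop1.png

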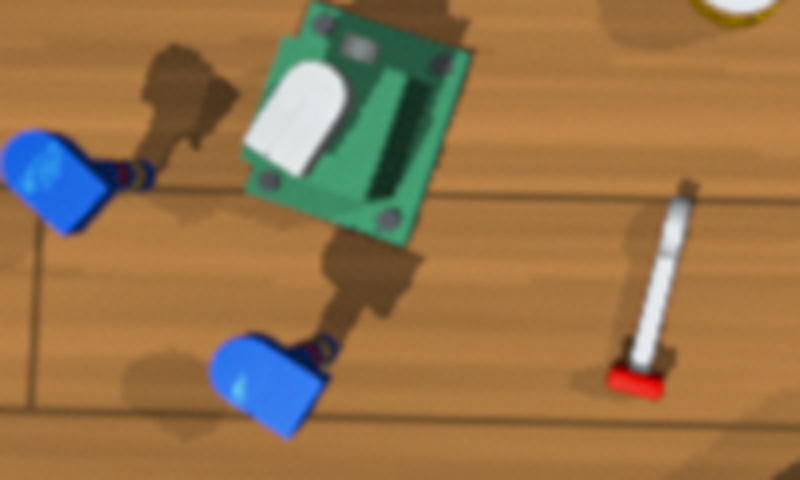

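The crop shows a silver, D-shaped head in the green socket, round end up and to the right, near crop (300,115). The blue ones stand outside it. This confirms the anvil.

```bash
cat >> h.py <<'E'
from scipy.spatial.transform import Rotation as Ro
def goal(x,y,z,yaw):
    "grasp point goal -> slide cm (tool axes), yaw rad"
    s=manip.sense();R=Ro.from_euler("xyz",s["tool_rot"],degrees=True)
    d=R.inv().apply(np.array([x,y,z+.147])-s["eef_pos"])*100
    a=(s["tool_rot"][2]-yaw+180)%360-180
    print("slide",d.round(2),"yaw",np.radians(a).round(3),"t",s["time_s"],"w",s["gripper_width"],"f",s["contact_force"].round(1),"eef",s["eef_pos"].round(4),s["tool_rot"].round(2))
E
python3 -c "
from h import *
goal(.490,.043,.12,-13.4)"
```

```text
slide [ 47.15 -40.97  13.77] yaw 0.611 t 1.35 w 0.0881635743339088 f [-1.   0.5 -0.2] eef [ 0.2024 -0.5114  0.4047] [-180.     -0.     21.59]
```

```bash
python3 -m inch '[{"slide":[12,-10,3],"yaw":0.15,"claw":-0.3},{"slide":[47.1,-41,13.8],"yaw":0.611,"claw":-0.3},{"slide":[47.1,-41,13.8],"yaw":0.611,"claw":-0.3},{"slide":[47.1,-41,13.8],"yaw":0.611,"claw":-0.3},{"slide":[47.1,-41,13.8],"yaw":0.611,"claw":-0.3},{"slide":[47.1,-41,13.8],"yaw":0.611,"claw":-0.3},{"slide":[47.1,-41,13.8],"yaw":0.611,"claw":-0.3},{"slide":[47.1,-41,13.8],"yaw":0.611,"claw":-0.3},{"slide":[47.1,-41,13.8],"yaw":0.611,"claw":-0.3},{"slide":[47.1,-41,13.8],"yaw":0.611,"claw":-0.3},{"slide":[47.1,-41,13.8],"yaw":0.611,"claw":-0.3},{"slide":[47.1,-41,13.8],"yaw":0.611,"claw":-0.3}]'; python3 -c "
from h import *
goal(.490,.043,.12,-13.4);goal(.490,.043,.023,-13.4)"
```

```text
time_s: 2.85
eef_pos: [0.4895, 0.0435, 0.2666]
tool_rot: [180.0, 0.0, -13.3]
contact_force: [-0.2, 0.0, 0.3]
gripper_width: 0.0573
grasp_force: 0.0
slide [ 0.06  0.04 -0.04] yaw 0.001 t 2.85 w 0.05731938210724872 f [-0.2  0.   0.3] eef [0.4895 0.0435 0.2666] [ 1.7999e+02  2.0000e-02 -1.3320e+01]
slide [0.06 0.03 9.66] yaw 0.001 t 2.85 w 0.05731938210724872 f [-0.2  0.   0.3] eef [0.4895 0.0435 0.2666] [ 1.7999e+02  2.0000e-02 -1.3320e+01]
```

Descend, grip, lift.

```bash
python3 -m inch '[{"slide":[0,0,5],"yaw":0,"claw":-0.3},{"slide":[0,0,8],"yaw":0,"claw":-0.3},{"slide":[0,0,9.6],"yaw":0,"claw":-0.3},{"slide":[0,0,9.6],"yaw":0,"claw":-0.3},{"slide":[0,0,9.6],"yaw":0,"claw":1},{"slide":[0,0,9.6],"yaw":0,"claw":1},{"slide":[0,0,9.6],"yaw":0,"claw":1},{"slide":[0,0,9.6],"yaw":0,"claw":1},{"slide":[0,0,9.6],"yaw":0,"claw":1},{"slide":[0,0,9.6],"yaw":0,"claw":1}]' && python3 -m inch '[{"slide":[0,0,-4],"yaw":0,"claw":1},{"slide":[0,0,-10],"yaw":0,"claw":1},{"slide":[0,0,-16],"yaw":0,"claw":1},{"slide":[0,0,-20],"yaw":0,"claw":1},{"slide":[0,0,-20],"yaw":0,"claw":1}]'; python3 - <<'E'
from h import *
np.set_printoptions(precision=4,suppress=True)
goal(.49,.043,.22,-13.4)
for n in("top","side"):
    c=cam(n);P=cloud(c);save(c,n+"2.png",s=1.5);print([(r["uv"],r["score"],P[int(r["uv"][1]),int(r["uv"][0])]) for r in manip.look_for("spanner_eye",n)])
c=cam("side");u=proj(c,[.49,.043,.22]).astype(int);print(u);save(c,"crop2.png",(u[0]-80,u[1]-60,u[0]+80,u[1]+60),5)
E
```

```text
time_s: 4.1
eef_pos: [0.4895, 0.0432, 0.1708]
tool_rot: [180.0, -0.0, -13.4]
contact_force: [-0.0, -0.0, 2.4]
gripper_width: 0.0116
grasp_force: 30.0
time_s: 4.72
eef_pos: [0.4894, 0.0432, 0.373]
tool_rot: [-180.0, -0.3, -13.4]
contact_force: [-0.1, 1.1, -2.4]
gripper_width: 0.0117
grasp_force: 30.0
slide [0.06 0.01 0.6 ] yaw -0.0 t 4.725 w 0.011650581885073213 f [-0.1  1.1 -2.4] eef [0.4894 0.0432 0.373 ] [-179.97   -0.31  -13.41]
[([256.1, 239.6], 0.42, array([0.5392, 0.0364, 0.242 ]))]
[([296.6, 208.6], 0.7, array([0.4437, 0.0721, 0.2307]))]
[288 194]
```

View pics/crop2.png

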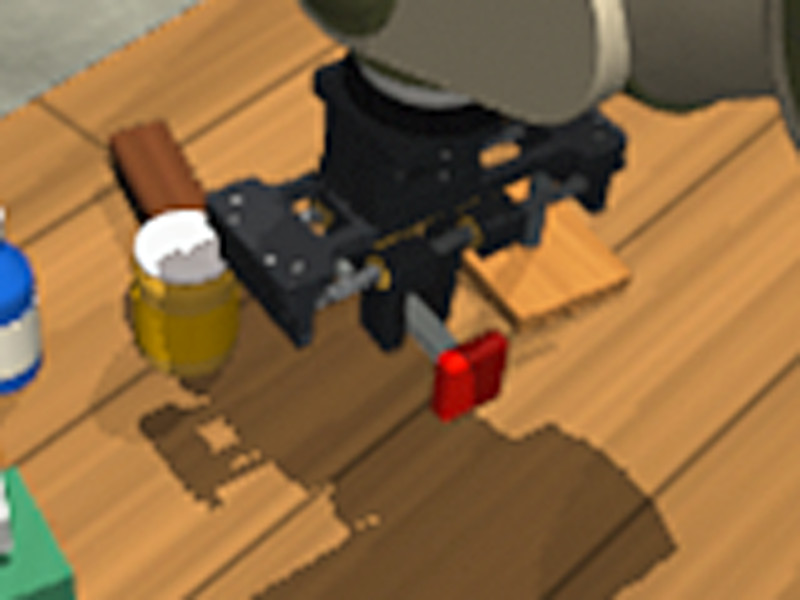

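The spanner is held level, with its red handle at crop (470,375). The ring is hidden behind the gripper. Next I go to a point in front of the peg's tip, staying above the stand.

```bash
cat >> h.py <<'E'
O=np.array([.587,-.2165]);a=np.radians(-16.4);U=np.array([np.cos(a),np.sin(a)]);V=np.array([-U[1],U[0]])
def eye(s,z,off=.045,du=0):
    g=O-s*V-(off-du)*U; goal(g[0],g[1],z+.0038,-16.4)
E
python3 -c "
from h import *
eye(.125,.25);eye(.125,.186)"
```

```text
slide [10.37 35.24 -3.2 ] yaw 0.052 t 4.975 w 0.011075528310097758 f [-0.2  0.2 -2.3] eef [0.4894 0.0431 0.3691] [179.99   0.2  -13.42]
slide [10.39 35.24  3.2 ] yaw 0.052 t 4.975 w 0.011075528310097758 f [-0.2  0.2 -2.3] eef [0.4894 0.0431 0.3691] [179.99   0.2  -13.42]
```

```bash
python3 -m inch '[{"slide":[0,4,-3],"yaw":0,"claw":1},{"slide":[0,9,-3.2],"yaw":0.05,"claw":1},{"slide":[2,14,-3.2],"yaw":0.05,"claw":1},{"slide":[4,19,-3.2],"yaw":0.05,"claw":1},{"slide":[6,24,-3.2],"yaw":0.05,"claw":1},{"slide":[8,29,-3.2],"yaw":0.05,"claw":1},{"slide":[10.4,33,-3.2],"yaw":0.052,"claw":1},{"slide":[10.4,35.2,-3.2],"yaw":0.052,"claw":1},{"slide":[10.4,35.2,0],"yaw":0.052,"claw":1},{"slide":[10.4,35.2,3.2],"yaw":0.052,"claw":1},{"slide":[10.4,35.2,3.2],"yaw":0.052,"claw":1},{"slide":[10.4,35.2,3.2],"yaw":0.052,"claw":1}]'; python3 - <<'E'
from h import *
np.set_printoptions(precision=4,suppress=True)
eye(.125,.186)
for n in("top","side"):
    c=cam(n);P=cloud(c);x,y,z=np.moveaxis(P,-1,0);hsv=cv2.cvtColor(c["pixels"],cv2.COLOR_RGB2HSV)
    e=O-.125*V
    print(n,[(r["uv"],r["score"],P[int(r["uv"][1]),int(r["uv"][0])]) for r in manip.look_for("spanner_eye",n)])
    q=(P[...,:2]-O)@np.stack([U,V],1)
    m=(z>.15)&(z<.215)&(q[...,0]>-.04)&(q[...,0]<.04)&(q[...,1]<-.095)&(q[...,1]>-.16)
    print(m.sum(),"ring stand-frame x range",q[m][:,0].min(),q[m][:,0].max(),"y pct",np.percentile(q[m][:,1],[3,50,97]),"z",np.percentile(z[m],[3,97]))
    k=proj(c,[*e,.186]).astype(int);save(c,n+"3.png",(k[0]-60,k[1]-50,k[0]+60,k[1]+40),3)
a=cv2.imread("pics/top3.png");b=cv2.imread("pics/side3.png");cv2.imwrite("pics/both3.png",np.hstack([a,b]))
E
```

```text
time_s: 6.48
eef_pos: [0.509, -0.3232, 0.3399]
tool_rot: [180.0, -0.1, -16.4]
contact_force: [0.9, 0.7, -0.9]
gripper_width: 0.0115
grasp_force: 30.0
slide [-0.04  0.06  0.31] yaw 0.0 t 6.475 w 0.01148434200273342 f [ 0.9  0.7 -0.9] eef [ 0.509  -0.3232  0.3399] [179.97  -0.07 -16.38]
top [([165.8, 209.8], 0.71, array([0.5954, 0.2333, 0.1611])), ([427.8, 274.5], 0.6, array([nan, nan, nan]))]
167 ring stand-frame x range -0.03999391134172419 0.022818597031876012 y pct [-0.1288 -0.1195 -0.103 ] z [0.1751 0.2097]
side []
22 ring stand-frame x range -0.039229287886590074 -0.011060801587157226 y pct [-0.1242 -0.1059 -0.1025] z [0.1795 0.2106]
```

View pics/both3.png

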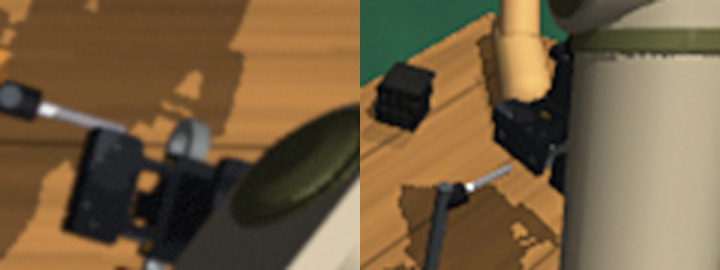

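Left half (top view): the ring sticks out ahead of the fingers at about (187,140), beyond the peg's tip at (125,128). In the right half (side view) the arm hides the ring. I'll check the ring's position in numbers.

```bash
python3 - <<'E'
from h import *
np.set_printoptions(precision=4,suppress=True)
eye(.125,.186)
c=cam("top");P=cloud(c);z=P[...,2]
q=(P[...,:2]-O)@np.stack([U,V],1)
m=(z>.15)&(z<.215)&(q[...,0]>-.012)&(q[...,0]<.04)&(q[...,1]<-.1)&(q[...,1]>-.16)
p=np.c_[q[m],z[m]];p=p[np.argsort(p[:,0])]
print(len(p),"y minmax",p[:,1].min(),p[:,1].max(),"med",np.median(p[:,1]))
for b in np.arange(-.012,.028,.004):
    k=(p[:,0]>=b)&(p[:,0]<b+.004)
    if k.any(): print(round(b,3),k.sum(),"y",p[k,1].min(),p[k,1].max(),"z",p[k,2].min(),np.median(p[k,2]),p[k,2].max())
m=(z>.165)&(z<.2)&(abs(q[...,0])<.012)&(q[...,1]<-.03)&(q[...,1]>-.095)
print("peg",q[m].mean(0),z[m].mean(),q[m][:,1].min(), "x",np.percentile(q[m][:,0],[5,95]))
E
```

```text
slide [-0.03  0.05  0.31] yaw 0.0 t 6.675 w 0.011448024656266176 f [-0.3  0.2 -1.2] eef [ 0.509  -0.3233  0.3399] [179.95  -0.1  -16.39]
153 y minmax -0.12950727594982994 -0.11663027866286008 med -0.12041953573314275
-0.008 1 y -0.12605496631878355 -0.12605496631878355 z 0.20738990823328696 0.20738990823328696 0.20738990823328696
-0.004 20 y -0.12950727594982994 -0.11744132648508658 z 0.17176634056420248 0.20718353727015054 0.2112341587235359
0.0 28 y -0.12903583995083612 -0.11663027866286008 z 0.1733042421642541 0.2056930977355848 0.20990701520845012
0.004 28 y -0.1287863898291704 -0.11693016211047645 z 0.16933887308344564 0.20117009638237104 0.20958692282143498
0.008 27 y -0.12945029159366717 -0.11722989273348858 z 0.17471091619003953 0.19909015900509408 0.2086972737429068
0.012 25 y -0.12843678614082887 -0.1169634446569474 z 0.17737728721817592 0.20298629410574442 0.20642921029530303
0.016 18 y -0.12707291258073664 -0.11669021503370403 z 0.18153672794326703 0.1989899200110692 0.20491529932346975
0.02 6 y -0.12627758343351736 -0.11714754039903828 z 0.19044423050162818 0.1943726834353821 0.19742525349501028
peg [ 0.0009 -0.0518] 0.181876269904769 -0.08163905983801203 x [-0.0028  0.0041]
```

```bash
python3 -m inch '[{"slide":[-0.1,0,0.35],"yaw":0,"claw":1},{"slide":[-0.1,0,0.35],"yaw":0,"claw":1},{"slide":[-0.1,-1,0.35],"yaw":0,"claw":1},{"slide":[-0.1,-2,0.35],"yaw":0,"claw":1},{"slide":[-0.1,-3,0.35],"yaw":0,"claw":1},{"slide":[-0.1,-3.9,0.4],"yaw":0,"claw":1},{"slide":[-0.1,-4.6,0.5],"yaw":0,"claw":1},{"slide":[-0.1,-4.6,0.5],"yaw":0,"claw":1}]'; python3 -c "
from h import *
eye(.05,.180)"
```

```text
time_s: 7.72
eef_pos: [0.5211, -0.2785, 0.3337]
tool_rot: [-180.0, 0.0, -16.4]
contact_force: [0.6, 0.2, -1.3]
gripper_width: 0.0117
grasp_force: 30.0
slide [ 0.07 -2.8   0.29] yaw 0.001 t 7.725 w 0.011690233379349104 f [ 0.6  0.2 -1.3] eef [ 0.5211 -0.2785  0.3337] [-1.800e+02  1.000e-02 -1.636e+01]
```

```bash
python3 -m inch '[{"slide":[0,-0.9,0.1],"yaw":0,"claw":1},{"slide":[0,-1.8,0.25],"yaw":0,"claw":1},{"slide":[0,-2.5,0.35],"yaw":0,"claw":1},{"slide":[0,-2.5,0.35],"yaw":0,"claw":1},{"slide":[0,-2.5,0.35],"yaw":0,"claw":1}]'; python3 - <<'E'
from h import *
np.set_printoptions(precision=4,suppress=True)
eye(.05,.180)
c=cam("top");P=cloud(c);z=P[...,2]
q=(P[...,:2]-O)@np.stack([U,V],1)
m=(z>.186)&(z<.21)&(q[...,0]>-.0)&(q[...,0]<.04)&(q[...,1]<-.03)&(q[...,1]>-.1)
p=np.c_[q[m],z[m]];print(len(p),p.min(0),p.max(0))
k=proj(c,[*(O-.05*V),.18]).astype(int);save(c,"top4.png",(k[0]-60,k[1]-50,k[0]+60,k[1]+40),5)
E
```

```text
time_s: 8.35
eef_pos: [0.528, -0.2551, 0.3303]
tool_rot: [180.0, -0.0, -16.4]
contact_force: [0.1, -0.3, -0.7]
gripper_width: 0.0117
grasp_force: 30.0
slide [ 0.07 -0.37 -0.05] yaw 0.0 t 8.35 w 0.011727054457515793 f [ 0.1 -0.3 -0.7] eef [ 0.528  -0.2551  0.3303] [179.99  -0.01 -16.4 ]
63 [ 0.0002 -0.0579  0.1862] [ 0.02   -0.046   0.2008]
```

View pics/top4.png

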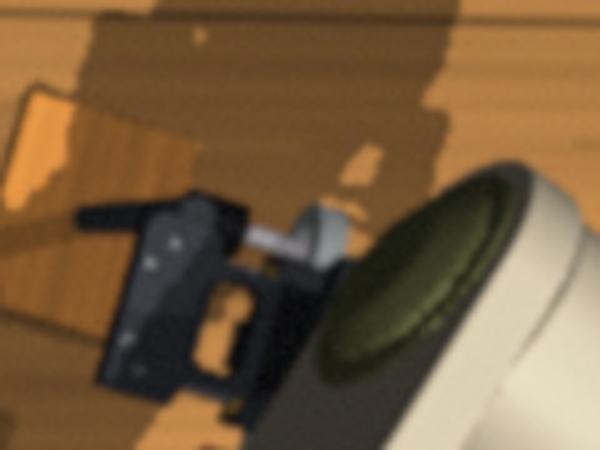

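The peg enters the ring at crop (305,245), so the spanner is threaded at s≈52 mm. I'll lower it until it takes the weight, then open.

```bash
python3 -m inch '[{"slide":[0,0,0.3],"yaw":0,"claw":1},{"slide":[0,0,0.55],"yaw":0,"claw":1},{"slide":[0,0,0.55],"yaw":0,"claw":1},{"slide":[0,0,0.55],"yaw":0,"claw":1}]'; python3 -m inch '[{"slide":[0,0,0],"yaw":0,"claw":0.5},{"slide":[0,0,0],"yaw":0,"claw":0},{"slide":[0,0,0],"yaw":0,"claw":-0.2},{"slide":[0,0,0],"yaw":0,"claw":-0.2},{"slide":[0,0,0],"yaw":0,"claw":-0.2},{"slide":[0,0,0],"yaw":0,"claw":-0.2},{"slide":[0,0,0],"yaw":0,"claw":-0.2},{"slide":[0,0,0],"yaw":0,"claw":-0.2}]'; python3 - <<'E'
from h import *
eye(.05,.180)
for n in("side","top"):
    c=cam(n);k=proj(c,[*(O-.05*V),.14]).astype(int);save(c,n+"5.png",(k[0]-60,k[1]-60,k[0]+60,k[1]+60),3)
cv2.imwrite("pics/both5.png",np.hstack([cv2.imread("pics/top5.png"),cv2.imread("pics/side5.png")]))
E
```

```text
time_s: 8.9
eef_pos: [0.528, -0.255, 0.3247]
tool_rot: [-180.0, 0.0, -16.4]
contact_force: [0.5, 0.3, -1.5]
gripper_width: 0.0118
grasp_force: 30.0
time_s: 9.9
eef_pos: [0.528, -0.255, 0.3247]
tool_rot: [-180.0, 0.0, -16.4]
contact_force: [0.1, -0.2, 0.2]
gripper_width: 0.0533
grasp_force: 0.0
slide [ 0.07 -0.36 -0.61] yaw 0.0 t 9.9 w 0.05327888107044496 f [ 0.1 -0.2  0.2] eef [ 0.528  -0.255   0.3247] [-180.     0.   -16.4]
```

View pics/both5.png

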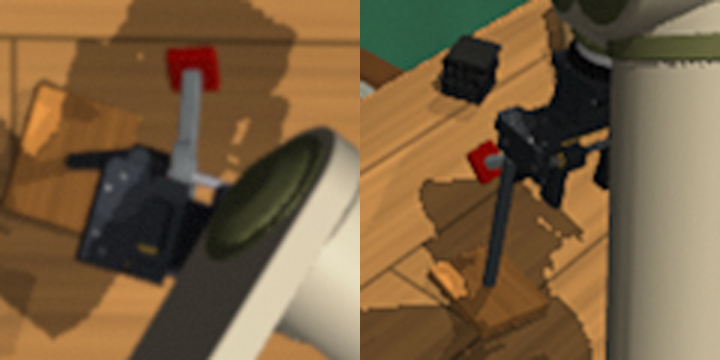

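The spanner is off the fingers and swinging on the peg, with its handle on the far side at (192,70). I'll retreat straight up and let it settle.

```bash
python3 -m inch '[{"slide":[-1,0,-6],"yaw":0,"claw":-0.2},{"slide":[-2,0,-12],"yaw":0,"claw":-0.2},{"slide":[-2,0,-14],"yaw":0,"claw":-0.2},{"slide":[-2,0,-14],"yaw":0,"claw":-0.2}]'; python3 -c "
from h import *
goal(.596,.235,.26,-31.7)"
```

```text
time_s: 10.5
eef_pos: [0.5086, -0.2492, 0.466]
tool_rot: [179.9, -0.2, -16.4]
contact_force: [0.9, -0.4, -1.0]
gripper_width: 0.0532
grasp_force: 0.0
slide [ -5.3  -48.92   5.83] yaw 0.267 t 10.5 w 0.05315288881020123 f [ 0.9 -0.4 -1. ] eef [ 0.5086 -0.2492  0.466 ] [ 1.7993e+02 -1.7000e-01 -1.6400e+01]
```

```bash
python3 -m inch '[{"slide":[-1,-6,1],"yaw":0,"claw":-0.4},{"slide":[-2,-12,2],"yaw":0.1,"claw":-0.4},{"slide":[-3,-18,3],"yaw":0.2,"claw":-0.4},{"slide":[-4,-24,4],"yaw":0.267,"claw":-0.4},{"slide":[-5,-30,5],"yaw":0.267,"claw":-0.4},{"slide":[-5.3,-36,5.8],"yaw":0.267,"claw":-0.4},{"slide":[-5.3,-42,5.8],"yaw":0.267,"claw":-0.4},{"slide":[-5.3,-48.9,5.8],"yaw":0.267,"claw":-0.4},{"slide":[-5.3,-48.9,5.8],"yaw":0.267,"claw":-0.4},{"slide":[-5.3,-48.9,5.8],"yaw":0.267,"claw":-0.4},{"slide":[-5.3,-48.9,5.8],"yaw":0.267,"claw":-0.4},{"slide":[-5.3,-48.9,5.8],"yaw":0.267,"claw":-0.4}]'; python3 - <<'E'
from h import *
goal(.596,.235,.26,-31.7);goal(.596,.235,.149,-31.7)
for n in("top","side"):
    c=cam(n);P=cloud(c);k=proj(c,[*(O-.05*V),.14]).astype(int);save(c,n+"6.png",(k[0]-60,k[1]-60,k[0]+60,k[1]+60),3)
    hsv=cv2.cvtColor(c["pixels"],cv2.COLOR_RGB2HSV).astype(int)
    q=(P[...,:2]-O)@np.stack([U,V],1);m=(abs(q)<.13).all(-1)&(hsv[...,1]>150)&((hsv[...,0]<8)|(hsv[...,0]>172))&(P[...,2]>.03)
    print("handle",m.sum(),q[m].mean(0) if m.any() else 0,P[m][:,2].mean() if m.any() else 0)
cv2.imwrite("pics/both6.png",np.hstack([cv2.imread("pics/top6.png"),cv2.imread("pics/side6.png")]))
E
```

```text
time_s: 12.0
eef_pos: [0.5961, 0.2335, 0.4069]
tool_rot: [180.0, -0.0, -31.8]
contact_force: [-0.9, -0.8, 0.6]
gripper_width: 0.0617
grasp_force: 0.0
slide [-0.08 -0.12 -0.01] yaw -0.002 t 12.0 w 0.06169897629025444 f [-0.9 -0.8  0.6] eef [0.5961 0.2335 0.4069] [180.    -0.   -31.79]
slide [-0.08 -0.12 11.09] yaw -0.002 t 12.0 w 0.06169897629025444 f [-0.9 -0.8  0.6] eef [0.5961 0.2335 0.4069] [180.    -0.   -31.79]
handle 178 [-0.02197045 -0.03004469] 0.08775920587982061
handle 0 0 0
```

View pics/both6.png

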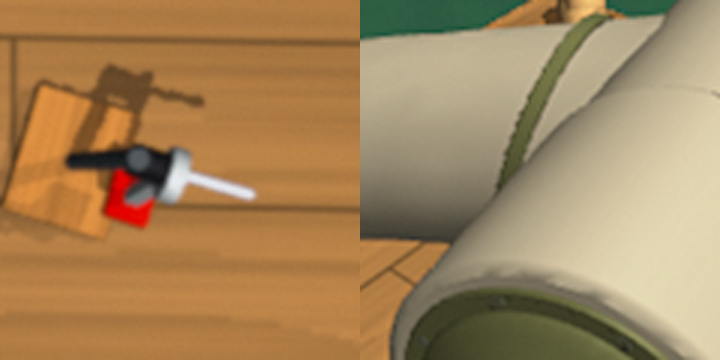

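Top view: the spanner hangs on the peg against the collar, ring at (178,175) and handle at (130,200), nearly vertical and still swinging. The arm blocks the side view. I'll go down onto the anvil head.

```bash
python3 -m inch '[{"slide":[-0.05,-0.1,4],"yaw":0,"claw":-0.4},{"slide":[-0.05,-0.1,8],"yaw":0,"claw":-0.4},{"slide":[-0.05,-0.1,10],"yaw":0,"claw":-0.4},{"slide":[-0.05,-0.1,11],"yaw":0,"claw":-0.4},{"slide":[-0.05,-0.1,11],"yaw":0,"claw":-0.4},{"slide":[-0.05,-0.1,11],"yaw":0,"claw":-0.4}]'; python3 - <<'E'
from h import *
goal(.596,.235,.149,-31.7)
c=cam("top");P=cloud(c)
q=(P[...,:2]-O)@np.stack([U,V],1);hsv=cv2.cvtColor(c["pixels"],cv2.COLOR_RGB2HSV).astype(int)
m=(abs(q)<.13).all(-1)&(hsv[...,1]>150)&((hsv[...,0]<8)|(hsv[...,0]>172))&(P[...,2]>.03)
print("handle",m.sum(),q[m].mean(0),P[m][:,2].mean())
c=cam("side");k=proj(c,[.596,.235,.15]).astype(int);save(c,"side7.png",(k[0]-70,k[1]-60,k[0]+70,k[1]+60),5)
E
```

```text
time_s: 12.85
eef_pos: [0.5963, 0.2358, 0.2979]
tool_rot: [-179.9, -0.1, -31.7]
contact_force: [0.5, -0.2, 0.1]
gripper_width: 0.0618
grasp_force: 0.0
slide [0.02 0.08 0.19] yaw -0.0 t 12.85 w 0.061841810451713 f [ 0.5 -0.2  0.1] eef [0.5963 0.2358 0.2979] [-1.7992e+02 -8.0000e-02 -3.1700e+01]
handle 172 [-0.02045813 -0.03105262] 0.0881458698135758
```

View pics/side7.png

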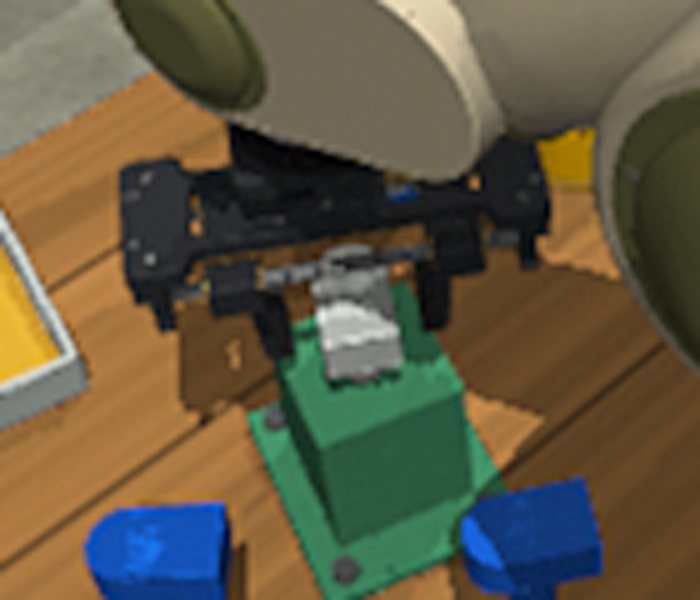

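The fingers straddle the steel head at crop (360,325), well above the green socket. The spanner hangs steady. Now I close and check the forces.

```bash
python3 -m inch '[{"slide":[0,0.05,0.1],"yaw":0,"claw":-0.4},{"slide":[0,0.05,0.1],"yaw":0,"claw":0},{"slide":[0,0.05,0.1],"yaw":0,"claw":1},{"slide":[0,0.05,0.1],"yaw":0,"claw":1},{"slide":[0,0.05,0.1],"yaw":0,"claw":1},{"slide":[0,0.05,0.1],"yaw":0,"claw":1},{"slide":[0,0.05,0.1],"yaw":0,"claw":1}]'; python3 -c "
from h import *
goal(.596,.235,.149,-31.7);print(manip.sense()['torque'])"
```

```text
time_s: 13.82
eef_pos: [0.5959, 0.2354, 0.2958]
tool_rot: [-180.0, -0.0, -31.7]
contact_force: [-0.6, 0.2, 0.5]
gripper_width: 0.0356
grasp_force: 30.0
slide [ 0.03  0.03 -0.02] yaw 0.0 t 13.825 w 0.0355890312166635 f [-0.6  0.2  0.5] eef [0.5959 0.2354 0.2958] [-180.    -0.   -31.7]
[ 0.06349933  0.00707738 -0.00107612]
```

```bash
python3 -m inch '[{"slide":[0,0,-0.2],"yaw":0,"claw":1},{"slide":[0,0,-0.5],"yaw":0,"claw":1},{"slide":[0,0,-0.9],"yaw":0,"claw":1},{"slide":[0,0,-1.3],"yaw":0,"claw":1},{"slide":[0,0,-1.5],"yaw":0,"claw":1},{"slide":[0,0,-1.5],"yaw":0,"claw":1}]'; python3 -c "
from h import *
goal(.596,.235,.149,-31.7);print(manip.sense()['torque'])"
```

```text
time_s: 14.58
eef_pos: [0.5959, 0.2354, 0.3109]
tool_rot: [-180.0, -0.0, -31.7]
contact_force: [0.5, -0.3, -7.5]
gripper_width: 0.0356
grasp_force: 30.0
slide [0.03 0.03 1.49] yaw 0.0 t 14.575 w 0.0355504343411851 f [ 0.5 -0.3 -7.5] eef [0.5959 0.2354 0.3109] [-1.7999e+02 -1.0000e-02 -3.1700e+01]
[ 0.08122406  0.04768698 -0.00479551]
```

Clean lift with 7.5 N of weight and negligible side force. I raise 30 mm more, 45 mm in all.

```bash
python3 -m inch '[{"slide":[0,0,-0.3],"yaw":0,"claw":1},{"slide":[0,0,-0.8],"yaw":0,"claw":1},{"slide":[0,0,-1.3],"yaw":0,"claw":1},{"slide":[0,0,-1.8],"yaw":0,"claw":1},{"slide":[0,0,-2.3],"yaw":0,"claw":1},{"slide":[0,0,-2.7],"yaw":0,"claw":1},{"slide":[0,0,-3],"yaw":0,"claw":1},{"slide":[0,0,-3],"yaw":0,"claw":1},{"slide":[0,0,-3],"yaw":0,"claw":1},{"slide":[0,0,-3],"yaw":0,"claw":1},{"slide":[0,0,-3],"yaw":0,"claw":1},{"slide":[0,0,-3],"yaw":0,"claw":1}]'; python3 - <<'E'
from h import *
goal(.596,.235,.149,-31.7)
c=cam("top");P=cloud(c)
q=(P[...,:2]-O)@np.stack([U,V],1);hsv=cv2.cvtColor(c["pixels"],cv2.COLOR_RGB2HSV).astype(int)
m=(abs(q)<.13).all(-1)&(hsv[...,1]>150)&((hsv[...,0]<8)|(hsv[...,0]>172))&(P[...,2]>.03)
print("handle",m.sum(),q[m].mean(0),P[m][:,2].mean())
save(c,"t8.png",(310,170,450,290),4)
c=cam("side");k=proj(c,[.596,.235,.13]).astype(int);save(c,"s8.png",(k[0]-35,k[1]-60,k[0]+25,k[1]+60),4)
cv2.imwrite("pics/both8.png",np.hstack([cv2.imread("pics/t8.png"),cv2.imread("pics/s8.png")]))
E
```

```text
time_s: 16.08
eef_pos: [0.5959, 0.2354, 0.3407]
tool_rot: [180.0, 0.0, -31.7]
contact_force: [0.1, 0.5, -6.1]
gripper_width: 0.0354
grasp_force: 30.0
slide [0.03 0.03 4.47] yaw 0.0 t 16.075 w 0.03541246422487148 f [ 0.1  0.5 -6.1] eef [0.5959 0.2354 0.3407] [ 1.7999e+02  1.0000e-02 -3.1700e+01]
handle 129 [-0.00850774 -0.02832813] 0.09450270208052185
```

View pics/both8.png

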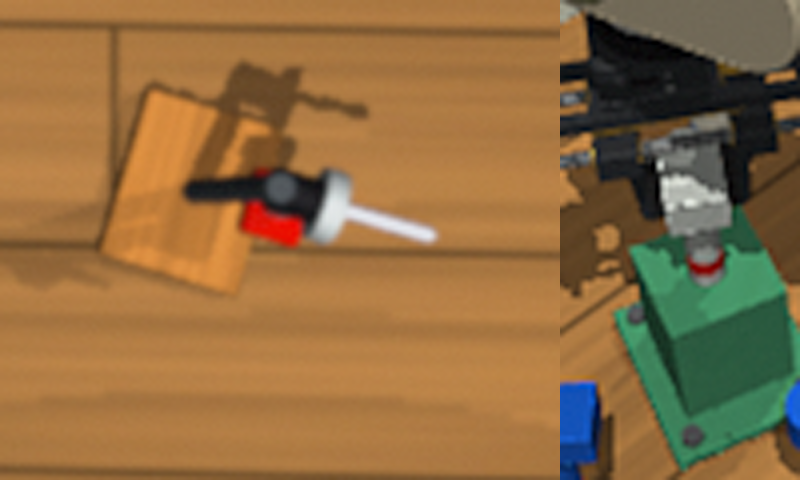

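The red band, at crop (707,265), is fully clear of the socket with bare steel below it and no yellow showing. The spanner hangs on the peg at (330,205). I'm handing it in.

```bash
python3 -c "
from h import *
print(manip.close_job())"
```

```text
the job is handed in; nothing more can be done
None
```

The job is handed in, but the hand-in returned no verdict: the spanner hangs by its eye on the peg, and the anvil is held still about 45 mm up, with the red band fully showing, the yellow band hidden and almost no side force.

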